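# Find the blind hole of a sofa foot on a stud and hold it hole-up

### The job

The square wooden sofa foot on the table has its blind bolt hole in one end only; the other end has just a shallow recess: pick it up, stand it on end over the steel stud and press it down lightly to feel whether the stud goes deep in or not. Then, turning the foot over if need be, hold it upright with the hole facing up, its lower end at least 10 cm above the table, and finish while still holding it there, motionless, in the gripper alone. Leave the other things on the table where they lie.

Things in the scene. Friction and masses are not known exactly. Their poses are not given: they have to be found in the camera images.
- foot: Sofa foot: wooden block 46 x 46 x 80 mm, 135 to 180 g, lying on a long side. Origin at its centre (23 mm above the table as it lies), x along its length. Both ends (x = +40, -40 mm) show a central 22 mm round opening: at one end it is the hole, 39 mm deep, at the blank end only a recess 4 mm deep. Which end has the hole is drawn anew for each start; the pose does not tell.
- mount: Upturned sofa rail corner fixed to the table, rigid: plywood 110 x 110 x 18 mm, on it a steel plate 76 x 76 x 4 mm (top 22 mm above the table), from its middle an upright steel stud 10 mm thick, 30 mm long. Origin: centre of the underside, on the stud's axis, z up. Put over it hole-down, the foot goes down to the plate; blank end down, it stops on the stud's tip 26 mm higher.
- stud_tip (a point): Top of the stud, on its axis, 52 mm above the table.
- remote_big: Black remote control, 170 x 45 x 18 mm, between the foot and the mount; origin at the centre of its underside, x along its length. To be left alone.
- remote_small: Small black remote control, 100 x 36 x 12 mm; origin at the centre of its underside. To be left alone.
- coasters: Stack of round coasters, 92 mm across, 30 mm high; origin at the centre of its underside. To be left alone.
- mug: White mug, 80 mm across, 90 mm high, handle at its +y; origin at the centre of its underside. To be left alone.
- screwdriver: Screwdriver lying flat, 200 mm long, handle 26 mm thick, to its -x; origin below the middle of its length. To be left alone.
- case: Blue spectacles case, 160 x 60 x 40 mm; origin at the centre of its underside. To be left alone.
Things that resemble listed ones, but are neither listed nor needed, are in the scene too. Of the things that look like the mount, take the one that is nearest to the robot's base at the start.

How it is judged:
By the outcome, as a careful person would: the job done as asked, in the order asked, and still so for the second after the job is handed in, while the arm keeps its last pose, push and grip.
It also fails if it takes over 72 s, if anything falls off the work surface, if the arm or the gripper's body presses on something with over 40 N, if the wrist force passes 120 N, or if a joint passes its speed limit or range.

### The arm

A 7-joint arm with a two-finger parallel gripper is mounted at the origin on the work surface. World frame = base frame: x ahead of the robot, y to its left, z up, the work surface at z = 0. Lengths are in m, angles in rad, forces in N, time in s.
With the tool pointing down it reaches from about 0.35 to 0.9 m from the base axis. Payload 8.1 kg.
Tool frame: the origin (TCP) lies on the front face of the gripper's body, between the roots of the fingers; the fingertips stand 66 mm ahead of it and the grasp point (between the pads) lies 47 mm ahead of it (arm.finger_overhang is the distance from the TCP to the fingertips, in m); z points along the fingers, y is the line along which they close (so a half turn about z gives the same grasp; the last joint's range is limited). The gripper opens to 92 mm and grips with 3 to 60 N. Pads are 19 mm wide; open, the fingers measure 130 mm over their backs; the gripper's body (75 mm by 190 mm) begins 47 mm behind the grasp point.
Start: joints at [1.208, 0.434, 0.025, 1.573, -0.012, 1.134, -0.075], TCP at [0.161, -0.604, 0.292] pointing down, gripper open.
Joint ranges: [-2.62, 2.62], [-0.44, 2.09], [-1.27, 1.32], [0.08, 2.57], [-1.32, 4.46], [0.12, 2], [-2.74, 2.74]. Speed limits (rad/s): [2.22, 2.22, 3.01, 3.01, 3.14, 3.14, 3.14].

### API

Orientations are given as a rotation vector (axis times angle).
In Python, from cell import readout, cams, workorder, spotter, arm gives the robot as it stands.
- The arm moves only by the tool creep_tool, called after "Emit:" by a JSON object that holds its "method" and its "body", one argument or row to a line. Schema: {"type":"object","properties":{"steps":{"type":"array","items":{"type":"array","prefixItems":[{"type":"array","items":{"type":"number"},"minItems":3,"maxItems":3},{"type":"number"},{"type":"number"}],"minItems":3,"maxItems":3},"minItems":1,"maxItems":10},"force":{"type":"number"},"only":{"type":"string"},"quiet":{"type":"boolean"},"lines":{"type":"string"}},"required":["steps"],"additionalProperties":false}. steps is a list of rows, 1 to 10 of them, each written [[dx, dy, dz], turn, opening]: dx, dy, dz in shares of the most that a row can go, 1 being 50 mm, then a turn about the tool's z in rad, then the opening from 0.0 (shut) to 1.0 (fully open); each row shifts and turns the commanded pose from where the row before left it, along the tool's axes as they then stand; what a row does not reach is not made up. A row lasts 1/10 s, in which the tool goes at most 0.05 m and 0.15 rad, less where a joint would pass 70% of its speed; a pose out of reach is approached as far as the arm can. The fingers move at their own pace and stop on an object; force is the grip in N (left out, the last holds). Time passes only in rows, so rows that do not move let the fingers close. The tool returns the time, the measured TCP pose, the force, the opening and the grip force at its end. only (a regular expression) keeps the lines of the reply that match it, lines (a string "A,B") keeps lines A to B, and quiet returns only ok. Input that does not fit is refused with a message, and nothing moves.
- readout.observe(): the state, without advancing time (a new reading comes with each control period).
- cams.get_image(name): name is "side" or "top"; returns a dict with "image" (420x560x3 uint8, blue, green, red), "fx", "fy", "cx", "cy" (pixels), "cam_to_world" (4x4, takes a point from camera to world coordinates). Camera axes: x right, y down, z forward; pixel columns grow to the right and rows downward; lengths in m; the calibration is good to about 2 mm. A picture is of the moment at which its call begins. There is no depth.
- workorder.sign_off(): hands the job in; it is judged then, once.
Trained networks look in a picture, given as the dict that the camera call returned (one of the last four; its "shot" number tells which), for a name from the list of things; names that differ only in an ending like _2 or _b are one class to them, and where a whole thing is asked for, a point or a joint stands for the part that bears it (a point fixed in the world has none). Each returns a list of dicts, best first, with "score" (0 to 1); they miss things now and then, are a little off and sometimes report something else, mostly with a low value. They report only what shows in the picture. A call takes as long as a camera call. They do not tell look-alikes from the thing itself.
- spotter.boxes_of(picture, name): "centre" ([x, y, z] in m, in the coordinates of the camera as it stood for that picture, good to about 4 mm: the middle of the surface that is visible of it).
The state is a dict: "clock": time; "joints": joint angles; "dq": joint speeds; "joint_efforts": joint torques, N m; "position": TCP position; "ee_rot": TCP orientation; "force": force on the tool from outside, world axes, zero at the start; "ft_torque": the same for the moment, N m; "width": opening from 0.0 (shut) to 1.0 (fully open); "gripper_force": force on a finger pad.
Only numpy, scipy, OpenCV 4.12 (cv2) and the standard library are available. Lean on these libraries where they do the work, as an engineer would, in place of code of your own. Each camera call takes 0.05 s, during which the arm holds its last target. There are 200 camera calls.

## Working session

There is one attempt and no reset: what is moved stays moved. The work goes in short steps, Python scripts to look and compute and a tool call to move; the robot and the scene stay as the last step left them, time stands still between calls to the robot, and variables do not carry over. Pictures are saved under pics/ and viewed, at most 10 in all, crops included, and the job is handed in when it is done.

```bash
mkdir -p pics; ls; cat > h.py <<'E'
import numpy as np, cv2
from scipy.spatial.transform import Rotation as R
from cell import readout, cams, workorder, spotter, arm
def proj(p,P):
    q=np.linalg.inv(p["cam_to_world"])@np.append(P,1); return [p["fx"]*q[0]/q[2]+p["cx"],p["fy"]*q[1]/q[2]+p["cy"]]
def world(p,c): return (np.array(p["cam_to_world"])@np.append(c,1))[:3]
def ray(p,u,v,z):
    T=np.array(p["cam_to_world"]); d=T[:3,:3]@[(u-p["cx"])/p["fx"],(v-p["cy"])/p["fy"],1]; return T[:3,3]+d*(z-T[2,3])/d[2]
E
python3 - <<'E'
from h import *
np.set_printoptions(precision=3,suppress=True)
for n in("top","side"):
    p=cams.get_image(n); cv2.imwrite(f"pics/{n}1.png",p["image"])
    print(n,p["fx"],np.array(p["cam_to_world"]))
    for o in("foot","mount","remote_big","mug","case","coasters","remote_small","screwdriver"):
        for d in spotter.boxes_of(p,o):
            w=world(p,d["centre"]); print(o,round(d["score"],2),w,np.round(proj(p,w)))
print(readout.observe())
E
```

```text
pics
top 448.67833534738975 [[ 0.003 -0.982  0.189  0.314]
 [-1.    -0.006 -0.016  0.11 ]
 [ 0.017 -0.189 -0.982  1.425]
 [ 0.     0.     0.     1.   ]]
foot 0.58 [ 0.504 -0.215  0.046] [369. 227.]
mount 0.96 [0.684 0.294 0.019] [208. 172.]
mount 0.85 [0.511 0.631 0.025] [ 98. 224.]
mount 0.69 [0.496 0.145 0.019] [253. 230.]
remote_big 0.75 [ 0.529 -0.002  0.019] [300. 220.]
mug 0.86 [0.513 0.425 0.034] [164. 224.]
case 0.97 [ 0.486 -0.42   0.04 ] [434. 233.]
coasters 0.6 [0.684 0.024 0.03 ] [292. 172.]
coasters 0.39 [0.685 0.135 0.016] [257. 173.]
remote_small 0.85 [0.687 0.136 0.014] [257. 172.]
screwdriver 0.84 [ 0.67  -0.275  0.025] [384. 177.]
side 421.51772101054127 [[-0.979 -0.151  0.135  0.369]
 [-0.202  0.775 -0.599  0.959]
 [-0.014 -0.614 -0.789  1.191]
 [ 0.     0.     0.     1.   ]]
foot 0.73 [ 0.503 -0.209  0.046] [319. 154.]
foot 0.7 [0.531 0.004 0.017] [302. 199.]
mount 0.96 [0.68  0.306 0.017] [240. 263.]
mount 0.92 [0.509 0.638 0.015] [267. 379.]
mount 0.6 [0.489 0.156 0.014] [306. 235.]
remote_big 0.74 [0.53  0.002 0.018] [302. 199.]
mug 0.62 [0.504 0.411 0.049] [286. 298.]
case 0.78 [ 0.478 -0.404  0.04 ] [333. 123.]
coasters 0.69 [0.684 0.03  0.031] [259. 196.]
coasters 0.33 [0.688 0.132 0.01 ] [251. 221.]
remote_small 0.63 [0.682 0.139 0.012] [252. 223.]
screwdriver 0.53 [0.681 0.028 0.029] [260. 196.]
{'clock': 0.9, 'joints': array([ 1.208,  0.434,  0.025,  1.573, -0.012,  1.134, -0.075]), 'dq': array([-0.001,  0.   , -0.001,  0.001, -0.001, -0.002,  0.   ]), 'joint_efforts': array([  0.   , -66.764,   0.984, -31.48 ,  -0.061,   0.033,   0.   ]), 'position': array([ 0.161, -0.604,  0.292]), 'ee_rot': array([ 3.115,  0.407, -0.   ]), 'force': array([ 1.64 , -0.276,  0.39 ]), 'ft_torque': array([-0.032, -0.018,  0.013]), 'gripper_force': 0.0, 'width': 0.9994130644548906}
```

View pics/top1.png

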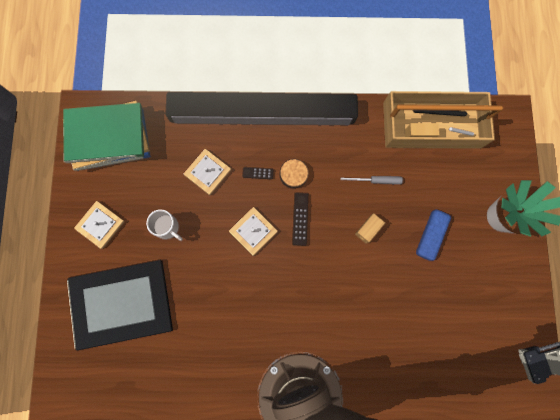

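View pics/side1.png

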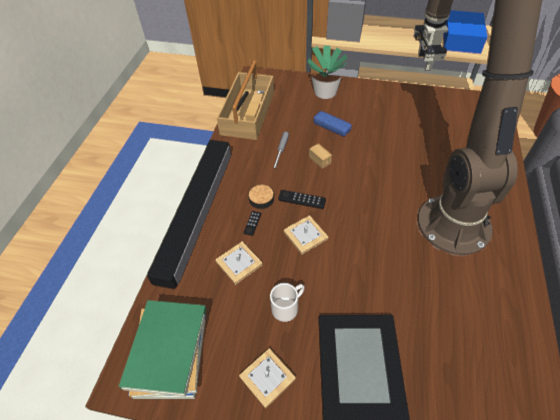

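The top view shows the foot at (370,228) with the big remote at (300,219). The nearest mount is at (253,231); the other two, at (208,172) and (98,224), are look-alikes. The side view agrees, with the foot at (320,155) and the mount at (306,235).

```bash
python3 - <<'E'
from h import *
t=cams.get_image("top"); s=cams.get_image("side")
import pickle; pickle.dump((t,s),open("ts.pkl","wb"))
def crop(p,u,v,k=5,hw=(40,30)): 
    c=p["image"][v-hw[1]:v+hw[1],u-hw[0]:u+hw[0]]; return cv2.resize(c,(400,300),interpolation=cv2.INTER_CUBIC)
cv2.imwrite("pics/crop1.png",np.vstack([np.hstack([crop(t,370,228),crop(t,253,231)]),np.hstack([crop(s,320,155),crop(s,306,235)])]))
for n,p,(u,v) in (("t",t,(370,228)),("s",s,(320,155))):
    print(n,[p["image"][v+dv,u+du].tolist() for du,dv in((0,0),(-4,4),(4,-4),(0,6),(-30,-25),(25,0))])
E
```

```text
t [[108, 169, 219], [109, 172, 221], [108, 172, 221], [108, 173, 222], [40, 67, 113], [37, 66, 113]]
s [[120, 179, 218], [75, 110, 136], [121, 181, 220], [76, 109, 135], [47, 74, 112], [49, 76, 118]]
```

View pics/crop1.png

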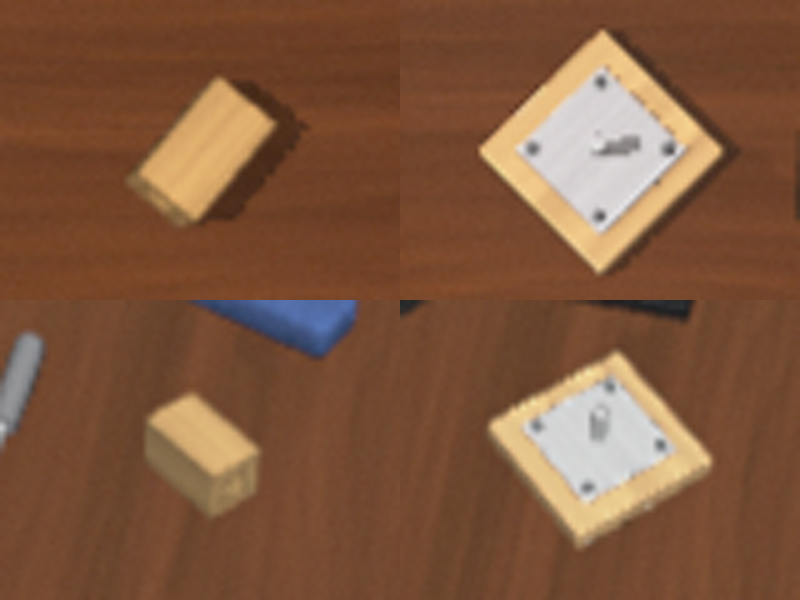

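The top crops show the foot's upper face spanning (219,77) to (190,225) in crop pixels, with its shaded end towards lower left. The mount is a diamond with its stud tip at about (598,140). The side crops show the foot's near end opening at (235,487) and the stud tip at about (600,410).

```bash
cat >> h.py <<'E'
from scipy.optimize import minimize
def mask(p,u,v,thr,r=35):
    g=p["image"][:,:,1]; m=(g>thr).astype(np.uint8); w=np.zeros_like(m); w[v-r:v+r,u-r:u+r]=1
    n,l,st,_=cv2.connectedComponentsWithStats(m*w); return l==(1+np.argmax(st[1:,4]))
def sm(m): return cv2.GaussianBlur(m.astype(np.float32),(0,0),1.2)
def fitbox(views,dims,x0):
    def f(x):
        e=0
        for p,m in views:
            c,s=np.cos(x[2]),np.sin(x[2]); P=[]
            for a in(-.5,.5):
                for b in(-.5,.5):
                    for h in(0,dims[2]): X,Y=a*dims[0],b*dims[1]; P.append(proj(p,[x[0]+c*X-s*Y,x[1]+s*X+c*Y,h+(x[3] if len(x)>3 else 0)]))
            hull=cv2.convexHull(np.array(P,np.float32)); im=np.zeros(m.shape,np.uint8)
            cv2.fillConvexPoly(im,np.round((hull)*256).astype(np.int32),1,shift=8); e+=((sm(im)-m)**2).sum()/m.sum()
        return e
    best=None
    for _ in range(3):
        sim=np.array([x0]+[np.add(x0,d) for d in np.diag([.01,.01,.15,.008][:len(x0)])]); r=minimize(f,x0,method="Nelder-Mead",options=dict(initial_simplex=sim,xatol=1e-5,fatol=1e-6)); x0=r.x
    return r.x,r.fun
E
python3 - <<'E'
from h import *; import pickle
t,s=pickle.load(open("ts.pkl","rb"))
np.set_printoptions(precision=4,suppress=True)
fv=[(t,sm(mask(t,370,228,85))),(s,sm(mask(s,320,155,90)))]
mv=[(t,sm(mask(t,253,231,85))),(s,sm(mask(s,306,235,100)))]
for v in fv+mv: print(v[1].sum())
x0=[.5,-.215,-.8]
for v in(fv,fv[:1],fv[1:]): print("foot",fitbox(v,(.08,.046,.046),x0))
print("foot z free",fitbox(fv,(.08,.046,.046),x0+[0]))
for v in(mv,mv[:1],mv[1:]): print("mount",fitbox(v,(.11,.11,.018),[.49,.15,.78]))
A=[];b=[]
for p,uv in((t,(252.6,229.2)),(s,(306,227))):
    T=np.array(p["cam_to_world"]); d=T[:3,:3]@[(uv[0]-p["cx"])/p["fx"],(uv[1]-p["cy"])/p["fy"],1]; d/=np.linalg.norm(d)
    M=np.eye(3)-np.outer(d,d); A.append(M); b.append(M@T[:3,3])
print("tip",np.linalg.solve(sum(A),sum(b)))
E
```

```text
455.00003
389.00003
1274.0001
995.00006
foot (array([ 0.5029, -0.2225, -0.7449]), np.float64(0.014317149296402931))
foot (array([ 0.5051, -0.2226, -0.6991]), np.float64(0.00733942212536931))
foot (array([ 0.5015, -0.224 , -0.7099]), np.float64(0.0005592070519924164))
foot z free (array([ 0.5027, -0.221 , -0.7439,  0.0028]), np.float64(0.013824405148625374))
mount (array([0.4939, 0.1462, 0.8019]), np.float64(0.012730438262224197))
mount (array([0.4955, 0.1479, 0.7921]), np.float64(0.00017350961570627987))
mount (array([0.4925, 0.1461, 0.7954]), np.float64(0.004781786818057299))
tip [0.4933 0.1467 0.051 ]
```

The rows are not in the units I measure in: shifts go in shares of 50 mm. I convert before sending: 0.04 m is 0.8, -0.023 m is -0.46.

```bash
cat >> h.py <<'E'
def to(x,y,z,yaw=None):
    o=readout.observe(); M=R.from_rotvec(o["ee_rot"]).as_matrix(); d=M.T@(np.array([x,y,z])-o["position"])
    y0=np.arctan2(M[1,0],M[0,0]); print("clock",round(o["clock"],2),"pos",o["position"].round(4),"yaw",round(y0,3),"zaxis",M[:,2].round(3),"w",round(o["width"],3),"F",o["force"].round(2),"gf",o["gripper_force"])
    print("tool delta",d.round(4),"turn",None if yaw is None else round(-(yaw-y0),3))
E
```

Emit:
{"method": "creep_tool", "body": {
  "steps": [
    [[0.8, -0.46, 0], 0, 1],
    [[0.8, -0.46, 0], 0, 1],
    [[0.8, -0.46, 0], 0, 1],
    [[0.8, -0.46, 0], 0, 1],
    [[0.8, -0.46, 0], 0, 1],
    [[0.8, -0.46, 0], 0, 1],
    [[0.8, -0.46, 0], 0, 1],
    [[0.8, -0.46, 0], 0, 1],
    [[0.8, -0.46, 0], 0, 1],
    [[0.8, -0.46, 0], 0, 1]
  ],
  "force": 6
}}

```text
clock: 2.0
position: [0.4892, -0.2776, 0.2925]
ee_rot: [3.115, 0.406, 0.001]
force: [-0.5, -0.3, 0.5]
width: 0.999
gripper_force: 0.0
```

Emit:
{"method": "creep_tool", "body": {
  "steps": [
    [[0, 0, 0], 0.14, 1],
    [[0, 0, 0], 0.14, 1],
    [[0, 0, 0], 0.14, 1],
    [[0, 0, 0], 0.14, 1],
    [[0, 0, 0], 0.14, 1],
    [[0, 0, 0], 0.14, 1],
    [[0, 0, 0], 0.13, 1],
    [[0, 0, 0], 0, 1]
  ]
}}

```text
clock: 2.8
position: [0.4881, -0.2789, 0.2923]
ee_rot: [2.944, -1.095, 0.0]
force: [1.6, 0.7, -0.0]
width: 0.998
gripper_force: 0.0
```

```bash
python3 -c "
from h import *
to(.5237,-.2413,.073,-.71)"
```

```text
clock 2.8 pos [ 0.4881 -0.2789  0.2923] yaw -0.712 zaxis [ 0. -0. -1.] w 0.998 F [ 1.61  0.68 -0.05] gf 0.0
tool delta [ 0.0023 -0.0518  0.2193] turn -0.002
```

Then descend partway and check the alignment with a picture.

Emit:
{"method": "creep_tool", "body": {
  "steps": [
    [[0.04, -0.52, 0.4], 0, 1],
    [[0, -0.52, 0.6], 0, 1],
    [[0, 0, 0.8], 0, 1],
    [[0, 0, 0.8], 0, 1],
    [[0, 0, 0.4], 0, 1],
    [[0, 0, 0], 0, 1],
    [[0, 0, 0], 0, 1]
  ]
}}

```text
clock: 3.5
position: [0.5238, -0.2411, 0.1427]
ee_rot: [-2.947, 1.089, -0.0]
force: [0.7, 0.1, 0.9]
width: 0.999
gripper_force: 0.0
```

```bash
python3 - <<'E'
from h import *
t=cams.get_image("top"); s=cams.get_image("side")
def crop(p,u,v): return cv2.resize(p["image"][v-45:v+45,u-30:u+30],(400,600),interpolation=cv2.INTER_CUBIC)
cv2.imwrite("pics/c2.png",np.hstack([crop(t,372,226),crop(s,317,145)]))
to(.5237,-.2413,.073,-.71)
E
```

```text
clock 3.6 pos [ 0.5245 -0.2414  0.1439] yaw -0.709 zaxis [ 0.003 -0.001 -1.   ] w 0.997 F [-0.57 -0.22  0.6 ] gf 0.0
tool delta [-0.0008  0.0005  0.0709] turn 0.001
```

View pics/c2.png

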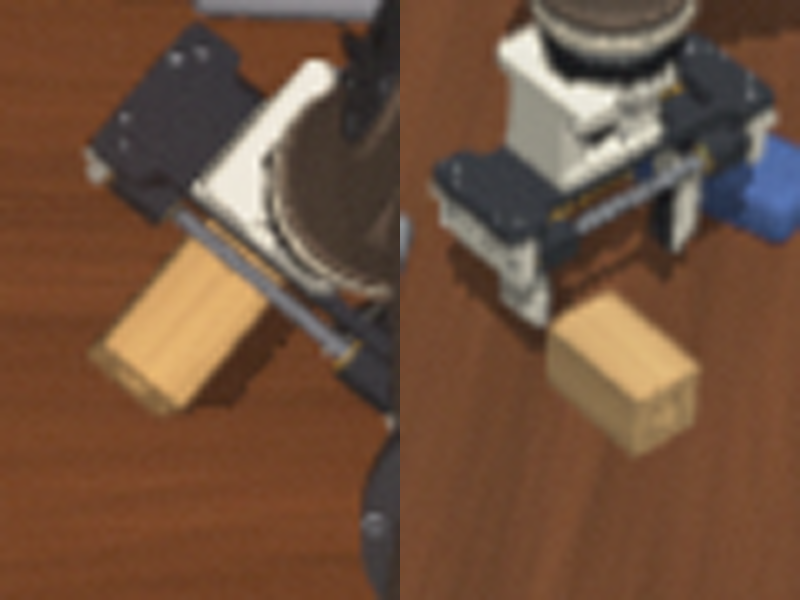

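The picture shows the gripper straddling the foot's far end. The foot lies centred between the fingers in both crops, at about (190,310) and (620,370). I'll descend and close lightly.

Emit:
{"method": "creep_tool", "body": {
  "steps": [
    [[0, 0, 0.6], 0, 1],
    [[0, 0, 0.6], 0, 1],
    [[0, 0, 0.2], 0, 1],
    [[0, 0, 0], 0, 1],
    [[0, 0, 0], 0, 0.3],
    [[0, 0, 0], 0, 0.3],
    [[0, 0, 0], 0, 0.3],
    [[0, 0, 0], 0, 0.3],
    [[0, 0, 0], 0, 0.3],
    [[0, 0, 0], 0, 0.3]
  ],
  "force": 6
}}

```text
clock: 4.6
position: [0.5237, -0.2409, 0.0725]
ee_rot: [-2.946, 1.092, -0.001]
force: [1.2, 1.2, 0.9]
width: 0.529
gripper_force: 0.6
```

Emit:
{"method": "creep_tool", "body": {
  "steps": [
    [[0, 0, 0], 0, 0.3],
    [[0, 0, 0], 0, 0.3],
    [[0, 0, 0], 0, 0.3]
  ],
  "force": 6
}}

```text
clock: 4.9
position: [0.5238, -0.2408, 0.0724]
ee_rot: [-2.945, 1.092, -0.001]
force: [1.4, 1.1, 3.6]
width: 0.506
gripper_force: 6.0
```

```bash
python3 -c "
from h import *
to(.5237,-.2413,.073,-.71)"
```

```text
clock 4.9 pos [ 0.5238 -0.2408  0.0724] yaw -0.71 zaxis [ 0.001 -0.    -1.   ] w 0.506 F [1.43 1.12 3.56] gf 5.957402503117919
tool delta [ 0.0003  0.0004 -0.0006] turn -0.0
```

In the tool's units: -0.0125 m is -0.25, -0.012 m is -0.24.

Emit:
{"method": "creep_tool", "body": {
  "steps": [
    [[-0.1, 0, -0.22], 0, 0.3],
    [[-0.14, 0, -0.2], 0, 0.3],
    [[-0.18, 0, -0.18], 0, 0.3],
    [[-0.21, 0, -0.14], 0, 0.3],
    [[-0.23, 0, -0.1], 0, 0.3],
    [[-0.24, 0, -0.06], 0, 0.3],
    [[-0.25, 0, -0.02], 0, 0.3],
    [[0, 0, 0], 0, 0.3],
    [[0, 0, 0], 0, 0.3]
  ],
  "force": 6
}}

```text
clock: 5.8
position: [0.4722, -0.1968, 0.1182]
ee_rot: [2.946, -1.092, 0.0]
force: [0.7, -0.3, -1.8]
width: 0.502
gripper_force: 6.0
```

```bash
python3 - <<'E'
from h import *
t=cams.get_image("top"); s=cams.get_image("side")
def crop(p,u,v): return cv2.resize(p["image"][v-45:v+45,u-30:u+30],(400,600),interpolation=cv2.INTER_CUBIC)
cv2.imwrite("pics/c3.png",np.hstack([crop(t,372,226),crop(s,317,145)]))
to(.5237,-.2413,.073,-.71)
E
```

```text
clock 5.9 pos [ 0.4727 -0.1972  0.1181] yaw -0.71 zaxis [ 0. -0. -1.] w 0.502 F [ 0.88  0.23 -2.22] gf 5.9759172052145
tool delta [0.0674 0.0001 0.0451] turn -0.0
```

View pics/c3.png

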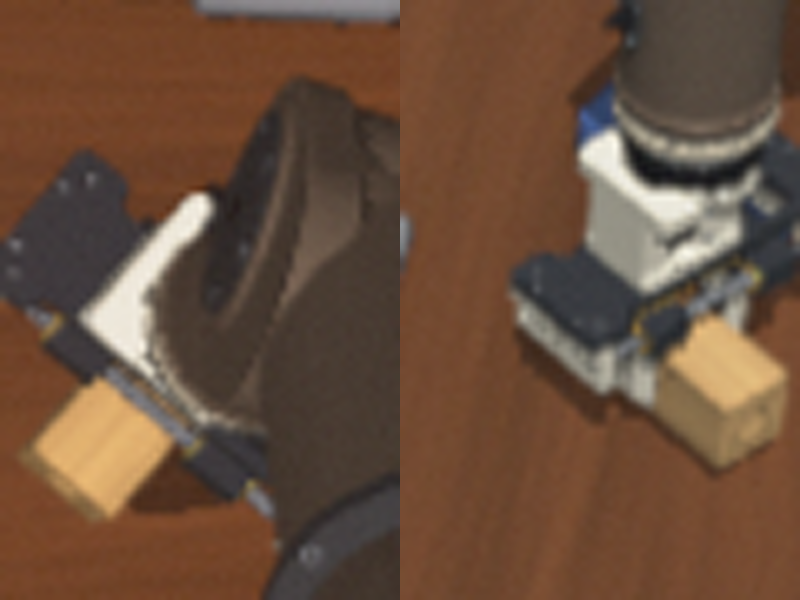

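The foot came up level in the picture (side crop, about (720,390)), so friction holds it without pivoting. I'll relax the grip to 3 N so it swings down.

```bash
cat >> h.py <<'E'
def mom():
    o=readout.observe(); M=R.from_rotvec(o["ee_rot"]).as_matrix(); print("tool force",(M.T@o["force"]).round(2),"tool moment",(M.T@o["ft_torque"]).round(3),"w",round(o["width"],4),"gf",round(o["gripper_force"],1),"pos",o["position"].round(4),round(o["clock"],2))
E
python3 -c "
from h import *
mom()"
```

```text
tool force [ 0.52 -0.74  2.22] tool moment [0.08  0.027 0.046] w 0.502 gf 6.0 pos [ 0.4727 -0.1972  0.1181] 5.9
```

Emit:
{"method": "creep_tool", "body": {
  "steps": [
    [[0, 0, 0], 0, 0.3],
    [[0, 0, 0], 0, 0.3],
    [[0, 0, 0], 0, 0.3],
    [[0, 0, 0], 0, 0.3],
    [[0, 0, 0], 0, 0.3]
  ],
  "force": 3
}}

```text
clock: 6.4
position: [0.4723, -0.197, 0.1182]
ee_rot: [2.945, -1.092, -0.0]
force: [0.3, -0.2, -1.5]
width: 0.501
gripper_force: 3.0
```

```bash
python3 -c "
from h import *
mom()
s=cams.get_image('side'); t=cams.get_image('top')
def crop(p,u,v): return cv2.resize(p['image'][v-45:v+45,u-30:u+30],(400,600),interpolation=cv2.INTER_CUBIC)
cv2.imwrite('pics/c4.png',np.hstack([crop(t,372,236),crop(s,323,155)]))
"
```

```text
tool force [ 0.34 -0.01  1.52] tool moment [ 0.085  0.015 -0.025] w 0.5009 gf 3.0 pos [ 0.4723 -0.197   0.1182] 6.4
```

View pics/c4.png

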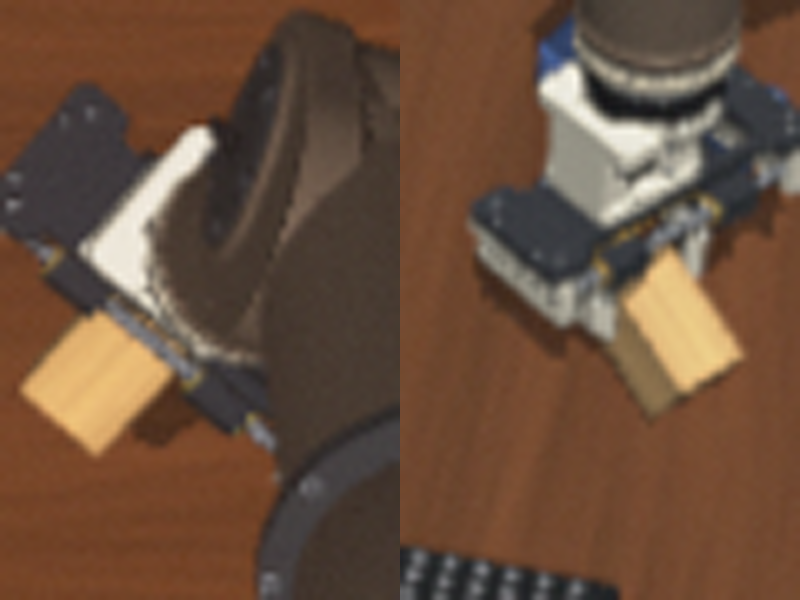

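The picture shows the foot tilted part way, tail down, in the side crop at about (680,330). I'll write a tilt estimate so I need fewer pictures, and give a small upward jolt.

```bash
cat >> h.py <<'E'
def tilt(off=.028,sgn=-1,save=None):
    """tilt th of the body below horizontal; body centre lies off from the pads towards sgn*tool x"""
    ims=[cams.get_image("side"),cams.get_image("top")]; o=readout.observe(); M=R.from_rotvec(o["ee_rot"]).as_matrix(); g=o["position"]+.047*M[:,2]
    res={}
    W=[]
    for p in ims:
        im=p["image"].astype(int); m=((im[:,:,1]>92)&(im[:,:,2]-im[:,:,0]>35)).astype(np.float32)
        u,v=map(int,proj(p,g)); w=np.zeros_like(m); w[max(v-32,0):v+32,u-32:u+32]=1; W.append((p,m*w))
    def cost(th,dz=0,o2=off):
        e=[]
        a=np.cos(th)*sgn*M[:,0]+np.array([0,0,-np.sin(th)]); n=np.cross(a,M[:,1]); gc=g+[0,0,dz]
        for p,m in W:
            P=[proj(p,gc+a*(o2+i*.04)+M[:,1]*j*.023+n*k*.023) for i in(-1,1) for j in(-1,1) for k in(-1,1)]
            im=np.zeros(m.shape,np.uint8); cv2.fillConvexPoly(im,np.round(cv2.convexHull(np.array(P,np.float32))*256).astype(np.int32),1,shift=8)
            e.append(float((m*(1-im)).sum()*2+((1-m)*im).sum()))
        return sum(e)
    ths=np.radians(np.arange(-20,131,5)); c=[(cost(t,dz,o2),round(np.degrees(t)),dz,o2) for t in ths for dz in(0,-.005,.005) for o2 in(off-.005,off,off+.005)]
    print("tilt",sorted(c)[:5]); mom()
    if save:
        cv2.imwrite(save,np.hstack([cv2.resize(p["image"][int(v)-40:int(v)+50,int(u)-30:int(u)+30],(400,600),interpolation=cv2.INTER_CUBIC) for p in ims for u,v in[proj(p,g)]]))
E
python3 -c "
from h import *
tilt()"
```

```text
tilt [(416.0, 15, -0.005, 0.028), (418.0, 20, -0.005, 0.028), (425.0, 30, 0.005, 0.033), (426.0, 15, -0.005, 0.033), (426.0, 15, 0, 0.033)]
tool force [-0.61 -0.14  0.98] tool moment [ 0.045 -0.049 -0.026] w 0.5031 gf 3.0 pos [ 0.4723 -0.1969  0.1182] 6.6
```

Emit:
{"method": "creep_tool", "body": {
  "steps": [
    [[0, 0, 0], 0, 0.3],
    [[0, 0, 0], 0, 0.3],
    [[0, 0, 0], 0, 0.3],
    [[0, 0, 0], 0, 0.3],
    [[0, 0, 0], 0, 0.3]
  ],
  "force": 3
}}

```text
clock: 7.1
position: [0.4723, -0.1969, 0.1182]
ee_rot: [2.946, -1.092, 0.0]
force: [-0.5, 0.3, -1.6]
width: 0.497
gripper_force: 3.0
```

```bash
python3 -c "
from h import *
tilt()"
```

```text
tilt [(411.0, 15, -0.005, 0.028), (416.0, 20, -0.005, 0.028), (421.0, 20, -0.005, 0.033), (423.0, 30, 0.005, 0.033), (424.0, 15, 0, 0.033)]
tool force [-0.19 -0.65  1.33] tool moment [ 0.076 -0.029 -0.041] w 0.5015 gf 3.0 pos [ 0.4723 -0.1969  0.1182] 7.2
```

Emit:
{"method": "creep_tool", "body": {
  "steps": [
    [[0, 0, -0.6], 0, 0.3],
    [[0, 0, 0], 0, 0.3],
    [[0, 0, 0], 0, 0.3]
  ],
  "force": 3
}}

```text
clock: 7.5
position: [0.4726, -0.197, 0.1486]
ee_rot: [-2.945, 1.092, -0.002]
force: [0.7, 0.4, -1.8]
width: 0.501
gripper_force: 3.0
```

```bash
python3 -c "
from h import *
tilt()"
```

```text
tilt [(421.0, 40, -0.005, 0.028), (441.0, 40, -0.005, 0.033), (447.0, 50, -0.005, 0.028), (447.0, 55, 0.005, 0.033), (450.0, 45, 0, 0.028)]
tool force [ 0.78 -1.11  2.6 ] tool moment [ 0.052 -0.038  0.022] w 0.502 gf 3.0 pos [ 0.4719 -0.1968  0.1477] 7.6
```

In the tool's units: -0.035 m is -0.7.

Emit:
{"method": "creep_tool", "body": {
  "steps": [
    [[0, 0, -0.7], 0, 0.3],
    [[0, 0, 0], 0, 0.3],
    [[0, 0, -0.7], 0, 0.3],
    [[0, 0, 0], 0, 0.3],
    [[0, 0, 0], 0, 0.3]
  ],
  "force": 3
}}

```text
clock: 8.1
position: [0.4723, -0.1969, 0.2178]
ee_rot: [-2.946, 1.092, -0.001]
force: [0.3, 0.3, -2.6]
width: 0.501
gripper_force: 3.0
```

```bash
python3 -c "
from h import *
tilt()"
```

```text
tilt [(547.0, 65, -0.005, 0.033), (555.0, 65, -0.005, 0.028), (560.0, 65, 0.005, 0.033), (563.0, 65, 0, 0.033), (565.0, 60, -0.005, 0.028)]
tool force [-0.38  1.03  3.  ] tool moment [ 0.04  -0.037  0.026] w 0.503 gf 3.0 pos [ 0.4716 -0.1966  0.2169] 8.2
```

Emit:
{"method": "creep_tool", "body": {
  "steps": [
    [[0, 0, -0.8], 0, 0.3],
    [[0, 0, 0], 0, 0.3],
    [[0, 0, -0.8], 0, 0.3],
    [[0, 0, 0], 0, 0.3],
    [[0, 0, 0], 0, 0.3]
  ],
  "force": 3
}}

```text
clock: 8.7
position: [0.4723, -0.1969, 0.2976]
ee_rot: [2.946, -1.092, 0.0]
force: [-0.2, -0.2, -1.7]
width: 0.502
gripper_force: 3.0
```

```bash
python3 -c "
from h import *
tilt(save='pics/c5.png')"
```

```text
tilt [(627.0, 75, -0.005, 0.033), (638.0, 75, 0, 0.033), (648.0, 70, -0.005, 0.028), (659.0, 70, 0, 0.033), (661.0, 70, -0.005, 0.033)]
tool force [0.3  0.85 2.13] tool moment [ 0.056 -0.064 -0.008] w 0.5025 gf 3.0 pos [ 0.4716 -0.1966  0.2965] 8.8
```

View pics/c5.png

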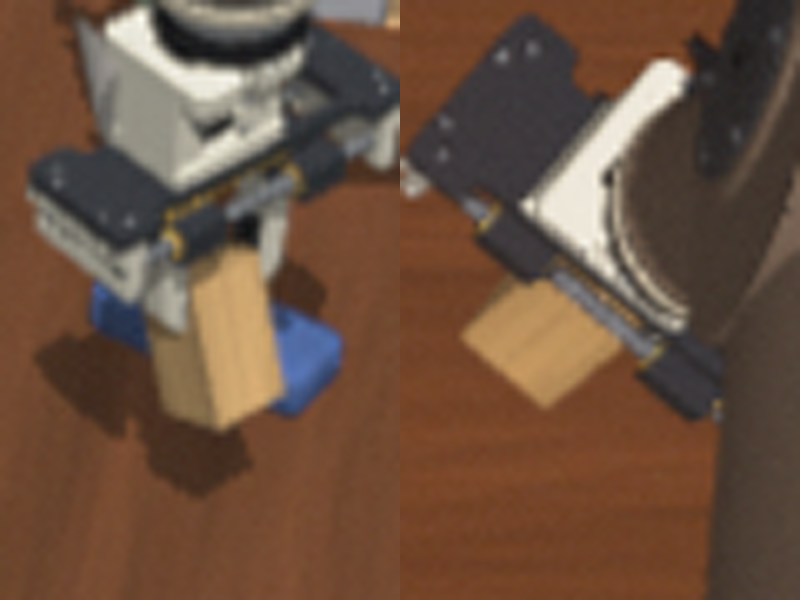

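The picture shows the foot nearly upright, about 75° below horizontal. Its tail is at (220,425) in the side crop. I'll lower it onto the table to square it.

In the tool's units: 0.04 m is 0.8, 0.02 m is 0.4.

Emit:
{"method": "creep_tool", "body": {
  "steps": [
    [[0, 0, 0.4], 0, 0.3],
    [[0, 0, 0.8], 0, 0.3],
    [[0, 0, 0.8], 0, 0.3],
    [[0, 0, 0.8], 0, 0.3],
    [[0, 0, 0.4], 0, 0.3],
    [[0, 0, 0], 0, 0.3],
    [[0, 0, 0], 0, 0.3]
  ],
  "force": 3
}}

```text
clock: 9.5
position: [0.4719, -0.1968, 0.1377]
ee_rot: [2.945, -1.092, -0.003]
force: [1.1, 0.2, -1.1]
width: 0.503
gripper_force: 3.0
```

```bash
python3 -c "
from h import *
tilt()"
```

```text
tilt [(507.0, 70, -0.005, 0.033), (508.0, 75, -0.005, 0.033), (511.0, 65, -0.005, 0.033), (512.0, 70, -0.005, 0.028), (525.0, 70, 0, 0.033)]
tool force [-0.81 -0.28  1.74] tool moment [ 0.078 -0.025  0.065] w 0.4976 gf 3.0 pos [ 0.4729 -0.1972  0.1392] 9.6
```

Emit:
{"method": "creep_tool", "body": {
  "steps": [
    [[-0.02, 0, 0.06], 0, 0.3],
    [[-0.02, 0, 0.06], 0, 0.3],
    [[-0.02, 0, 0.06], 0, 0.3],
    [[0, 0, 0], 0, 0.3]
  ],
  "force": 3
}}

```text
clock: 10.0
position: [0.4701, -0.1948, 0.1293]
ee_rot: [-2.946, 1.092, -0.001]
force: [-0.1, 0.7, 0.2]
width: 0.504
gripper_force: 3.0
```

```bash
python3 -c "
from h import *
mom()"
```

```text
tool force [-0.53 -0.42 -0.23] tool moment [ 0.159 -0.081 -0.015] w 0.504 gf 3.0 pos [ 0.4701 -0.1948  0.1293] 10.0
```

Emit:
{"method": "creep_tool", "body": {
  "steps": [
    [[-0.02, 0, 0.06], 0, 0.3],
    [[-0.02, 0, 0.06], 0, 0.3],
    [[0, 0, 0], 0, 0.3]
  ],
  "force": 3
}}

```text
clock: 10.3
position: [0.4684, -0.1934, 0.1229]
ee_rot: [-2.946, 1.092, 0.0]
force: [0.3, -0.0, 0.0]
width: 0.498
gripper_force: 3.0
```

```bash
python3 -c "
from h import *
mom();tilt()"
```

```text
tool force [ 0.29 -0.2  -0.02] tool moment [ 0.2   -0.057  0.025] w 0.4977 gf 3.0 pos [ 0.4684 -0.1934  0.1229] 10.3
tilt [(490.0, 75, 0.005, 0.033), (503.0, 75, 0, 0.033), (507.0, 70, -0.005, 0.028), (507.0, 75, -0.005, 0.028), (513.0, 75, -0.005, 0.033)]
tool force [ 0.02 -0.83  0.68] tool moment [ 0.25  -0.027  0.061] w 0.5007 gf 3.0 pos [ 0.4684 -0.1935  0.123 ] 10.4
```

In the tool's units: -0.002 m is -0.04, 0.002 m is 0.04.

Emit:
{"method": "creep_tool", "body": {
  "steps": [
    [[-0.04, 0, 0.04], 0, 0.3],
    [[-0.04, 0, 0.04], 0, 0.3],
    [[-0.04, 0, 0.02], 0, 0.3],
    [[-0.04, 0, 0.02], 0, 0.3],
    [[0, 0, 0], 0, 0.3]
  ],
  "force": 3
}}

```text
clock: 10.9
position: [0.4621, -0.188, 0.117]
ee_rot: [-2.946, 1.092, 0.001]
force: [0.2, 1.6, 0.6]
width: 0.502
gripper_force: 3.0
```

```bash
python3 -c "
from h import *
tilt()"
```

```text
tilt [(515.0, 80, 0, 0.028), (518.0, 80, 0.005, 0.033), (523.0, 85, -0.005, 0.033), (527.0, 85, 0, 0.033), (528.0, 80, -0.005, 0.028)]
tool force [-1.12 -1.43 -1.21] tool moment [ 0.462 -0.378 -0.027] w 0.5034 gf 3.0 pos [ 0.4622 -0.1881  0.1171] 11.0
```

Emit:
{"method": "creep_tool", "body": {
  "steps": [
    [[-0.04, 0, 0.04], 0, 0.3],
    [[-0.04, 0, 0.04], 0, 0.3],
    [[-0.02, 0, 0.02], 0, 0.3],
    [[0, 0, 0], 0, 0.3]
  ],
  "force": 3
}}

```text
clock: 11.4
position: [0.4584, -0.1849, 0.112]
ee_rot: [2.946, -1.092, -0.001]
force: [-0.5, 0.9, -0.0]
width: 0.501
gripper_force: 3.0
```

```bash
python3 -c "
from h import *
tilt(save='pics/c6.png')"
```

```text
tilt [(518.0, 85, 0.005, 0.028), (519.0, 85, 0, 0.023), (523.0, 85, -0.005, 0.023), (532.0, 85, 0.005, 0.033), (533.0, 85, 0, 0.028)]
tool force [-0.93 -0.23  1.28] tool moment [ 0.157 -0.214  0.008] w 0.4995 gf 3.0 pos [ 0.4584 -0.1852  0.112 ] 11.5
```

View pics/c6.png

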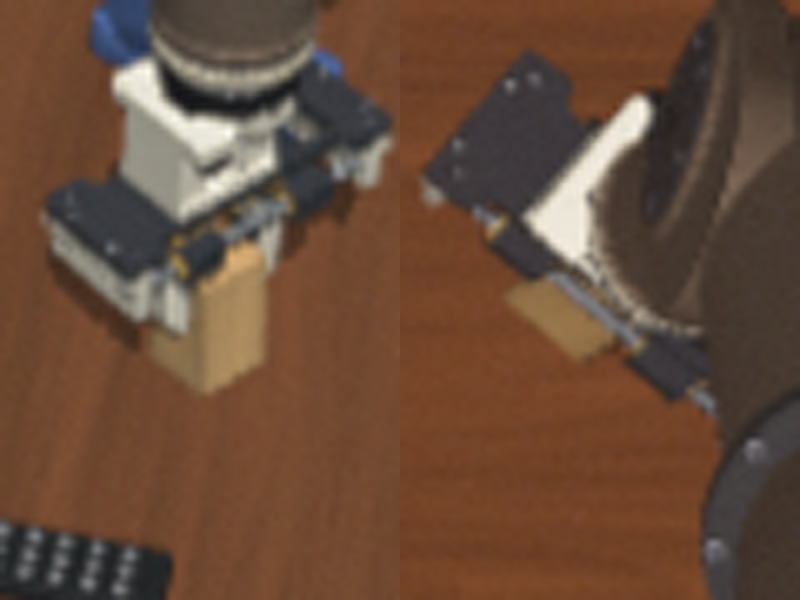

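The foot now stands upright on the table, with vertical edges at about (205,390) in the side crop. I'll open slightly so it sits square, re-grip firmly, lift and measure its lateral offset.

```bash
cat >> h.py <<'E'
def upfit():
    ims=[cams.get_image("side"),cams.get_image("top")]; o=readout.observe(); M=R.from_rotvec(o["ee_rot"]).as_matrix(); g=o["position"]+.047*M[:,2]; W=[]
    for p in ims:
        im=p["image"].astype(int); m=((im[:,:,1]>92)&(im[:,:,2]-im[:,:,0]>35)).astype(np.float32); u,v=map(int,proj(p,g)); w=np.zeros_like(m); w[max(v-32,0):v+32,u-32:u+32]=1; W.append((p,m*w))
    out=[]
    for th in np.radians([78,84,90,96,102]):
      for dx in np.arange(-.012,.0121,.003):
        for l in np.arange(.053,.0781,.005):
          a=np.cos(th)*-M[:,0]+np.array([0,0,-np.sin(th)]); n=np.cross(a,M[:,1]); e=0
          for p,m in W:
            P=[proj(p,g+dx*M[:,0]+a*i+M[:,1]*j*.023+n*k*.023) for i in(l-.08,l) for j in(-1,1) for k in(-1,1)]
            im=np.zeros(m.shape,np.uint8); cv2.fillConvexPoly(im,np.round(cv2.convexHull(np.array(P,np.float32))*256).astype(np.int32),1,shift=8)
            e+=float((m*(1-im)).sum()*2+((1-m)*im).sum())
          out.append((e,round(np.degrees(th)),round(dx,3),round(l,3)))
    print("up: cost,tilt,dx,len",sorted(out)[:8])
E
```

Emit:
{"method": "creep_tool", "body": {
  "steps": [
    [[0, 0, 0], 0, 0.58],
    [[0, 0, 0], 0, 0.58],
    [[0, 0, 0], 0, 0.58],
    [[0, 0, 0], 0, 0.58]
  ],
  "force": 3
}}

```text
clock: 11.9
position: [0.4586, -0.1853, 0.1122]
ee_rot: [2.945, -1.093, 0.0]
force: [-0.2, 0.9, -0.8]
width: 0.58
gripper_force: 0.0
```

```bash
python3 -c "
from h import *
upfit();mom()"
```

```text
up: cost,tilt,dx,len [(425.0, 96, np.float64(-0.012), np.float64(0.068)), (426.0, 96, np.float64(-0.012), np.float64(0.063)), (431.0, 96, np.float64(-0.009), np.float64(0.068)), (444.0, 96, np.float64(-0.009), np.float64(0.073)), (449.0, 96, np.float64(-0.012), np.float64(0.073)), (451.0, 96, np.float64(-0.012), np.float64(0.058)), (453.0, 90, np.float64(-0.012), np.float64(0.063)), (454.0, 96, np.float64(-0.009), np.float64(0.063))]
tool force [0.03 0.38 0.61] tool moment [ 0.061 -0.033  0.01 ] w 0.583 gf 0.0 pos [ 0.4587 -0.1852  0.1122] 12.0
```

Emit:
{"method": "creep_tool", "body": {
  "steps": [
    [[0, 0, 0], 0, 0.3],
    [[0, 0, 0], 0, 0.3],
    [[0, 0, 0], 0, 0.3],
    [[0, 0, 0], 0, 0.3],
    [[0, 0, 0], 0, 0.3]
  ],
  "force": 25
}}

```text
clock: 12.5
position: [0.4587, -0.1852, 0.1122]
ee_rot: [2.945, -1.093, 0.0]
force: [0.2, -0.9, 0.9]
width: 0.501
gripper_force: 25.0
```

Emit:
{"method": "creep_tool", "body": {
  "steps": [
    [[0, 0, -0.8], 0, 0.3],
    [[0, 0, -1], 0, 0.3],
    [[0, 0, -1], 0, 0.3],
    [[0, 0, -0.6], 0, 0.3],
    [[0, 0, 0], 0, 0.3],
    [[0, 0, 0], 0, 0.3]
  ],
  "force": 25
}}

```text
clock: 13.1
position: [0.4585, -0.1851, 0.2823]
ee_rot: [-2.946, 1.092, -0.001]
force: [0.1, -0.5, -1.7]
width: 0.502
gripper_force: 25.0
```

```bash
python3 -c "
from h import *
upfit();mom();to(.4938,.1467,.282,-.71)"
```

```text
up: cost,tilt,dx,len [(582.0, 96, np.float64(-0.012), np.float64(0.063)), (583.0, 96, np.float64(-0.009), np.float64(0.063)), (585.0, 96, np.float64(-0.012), np.float64(0.068)), (587.0, 96, np.float64(-0.012), np.float64(0.058)), (594.0, 96, np.float64(-0.009), np.float64(0.068)), (598.0, 102, np.float64(-0.012), np.float64(0.068)), (601.0, 102, np.float64(-0.012), np.float64(0.063)), (610.0, 96, np.float64(-0.012), np.float64(0.073))]
tool force [ 0.6  -0.11  2.07] tool moment [ 0.047 -0.086  0.008] w 0.4985 gf 25.0 pos [ 0.4578 -0.1849  0.2808] 13.2
clock 13.2 pos [ 0.4578 -0.1849  0.2808] yaw -0.71 zaxis [-0.003  0.001 -1.   ] w 0.498 F [ 0.52 -0.3  -2.07] gf 24.995181262493134
tool delta [-0.1889 -0.2749 -0.0011] turn -0.0
```

```bash
cat >> h.py <<'E'
def upfit2(ths=(84,90,96),sgn=-1):
    ims=[cams.get_image("side"),cams.get_image("top")]; o=readout.observe(); M=R.from_rotvec(o["ee_rot"]).as_matrix(); g=o["position"]+.047*M[:,2]; W=[]
    for p in ims:
        im=p["image"].astype(int); br=im[:,:,2]-im[:,:,0]>35; m=((im[:,:,1]>92)&br); b=br&~m; u,v=map(int,proj(p,g)); w=np.zeros(m.shape,np.float32); w[max(v-32,0):v+32,u-32:u+32]=1; W.append((p,m*w,b*w))
    for name,sel in(("both",W),("side",W[:1]),("top",W[1:])):
     out=[]
     for th in np.radians(ths):
      for dx in np.arange(-.015,.0151,.003):
       for dy in(-.003,0,.003):
        for l in np.arange(.053,.0781,.005):
          a=np.cos(th)*sgn*M[:,0]+np.array([0,0,-np.sin(th)]); n=np.cross(a,M[:,1]); e=0
          for p,m,b in sel:
            P=[proj(p,g+dx*M[:,0]+dy*M[:,1]+a*i+M[:,1]*j*.023+n*k*.023) for i in(l-.08,l) for j in(-1,1) for k in(-1,1)]
            im=np.zeros(m.shape,np.uint8); cv2.fillConvexPoly(im,np.round(cv2.convexHull(np.array(P,np.float32))*256).astype(np.int32),1,shift=8)
            e+=float((m*(1-im)).sum()+(b*im).sum())
          out.append((e,round(np.degrees(th)),float(round(dx,3)),float(dy),float(round(l,3))))
     print(name,sorted(out)[:6])
E
python3 -c "
from h import *
upfit2((80,85,90,95,100))"
```

```text
both [(137.0, 90, -0.003, 0.003, 0.063), (144.0, 95, -0.009, 0.003, 0.063), (148.0, 85, -0.0, 0.003, 0.068), (148.0, 90, -0.006, 0.0, 0.058), (148.0, 90, -0.006, 0.003, 0.063), (148.0, 95, -0.009, 0.0, 0.058)]
side [(34.0, 90, -0.015, -0.003, 0.053), (34.0, 90, -0.012, 0.0, 0.058), (36.0, 85, -0.012, -0.003, 0.053), (36.0, 85, -0.009, 0.0, 0.058), (36.0, 90, -0.006, 0.003, 0.063), (37.0, 90, -0.009, 0.003, 0.063)]
top [(85.0, 85, 0.006, 0.003, 0.078), (86.0, 85, 0.003, 0.003, 0.068), (88.0, 80, 0.003, 0.003, 0.053), (89.0, 80, 0.003, 0.003, 0.058), (90.0, 80, 0.006, 0.003, 0.063), (91.0, 85, -0.0, 0.0, 0.063)]
```

In the tool's units: -0.0344 m is -0.688, -0.0233 m is -0.466.

Emit:
{"method": "creep_tool", "body": {
  "steps": [
    [[-0.466, -0.688, 0], 0, 0.3],
    [[-0.466, -0.688, 0], 0, 0.3],
    [[-0.466, -0.688, 0], 0, 0.3],
    [[-0.466, -0.688, 0], 0, 0.3],
    [[-0.466, -0.688, 0], 0, 0.3],
    [[-0.466, -0.688, 0], 0, 0.3],
    [[-0.466, -0.688, 0], 0, 0.3],
    [[-0.466, -0.688, 0], 0, 0.3],
    [[0, 0, 0], 0, 0.3],
    [[0, 0, 0], 0, 0.3]
  ],
  "force": 25
}}

```text
clock: 14.3
position: [0.4962, 0.1459, 0.2809]
ee_rot: [2.946, -1.088, -0.003]
force: [-0.8, -0.7, -1.5]
width: 0.501
gripper_force: 25.0
```

Emit:
{"method": "creep_tool", "body": {
  "steps": [
    [[0, 0, 0.6], 0, 0.3],
    [[0, 0, 0.6], 0, 0.3],
    [[0, 0, 0.6], 0, 0.3],
    [[0, 0, 0], 0, 0.3],
    [[0, 0, 0], 0, 0.3]
  ]
}}

```text
clock: 14.8
position: [0.4966, 0.1438, 0.1922]
ee_rot: [2.943, -1.094, -0.002]
force: [0.7, -0.2, -1.3]
width: 0.501
gripper_force: 25.0
```

```bash
python3 -c "
from h import *
to(.496,.145,.17,-.71);upfit2((85,90,95));tilt(save='pics/c7.png')"
```

```text
clock 14.8 pos [0.4966 0.1438 0.1922] yaw -0.712 zaxis [-0.002 -0.001 -1.   ] w 0.501 F [ 0.7  -0.18 -1.28] gf 24.995242059230804
tool delta [-0.0013 -0.0005  0.0222] turn -0.002
both [(467.0, 85, -0.009, 0.0, 0.063), (467.0, 85, -0.006, 0.003, 0.068), (469.0, 85, -0.015, -0.003, 0.058), (469.0, 85, -0.012, -0.003, 0.058), (469.0, 85, -0.006, 0.003, 0.073), (471.0, 85, -0.015, -0.003, 0.063)]
side [(299.0, 85, -0.009, 0.0, 0.063), (299.0, 85, -0.006, 0.003, 0.068), (301.0, 85, -0.012, -0.003, 0.058), (301.0, 85, -0.006, 0.003, 0.073), (302.0, 85, -0.015, -0.003, 0.058), (303.0, 85, -0.009, 0.0, 0.068)]
top [(165.0, 85, -0.015, -0.003, 0.073), (165.0, 85, -0.015, -0.003, 0.078), (167.0, 85, -0.015, -0.003, 0.058), (167.0, 85, -0.015, -0.003, 0.063), (167.0, 85, -0.015, -0.003, 0.068), (167.0, 85, -0.015, 0.003, 0.068)]
tilt [(1563.0, 55, 0, 0.033), (1563.0, 95, -0.005, 0.033), (1565.0, 55, 0.005, 0.033), (1568.0, 50, 0.005, 0.033), (1568.0, 55, -0.005, 0.033)]
tool force [-0.55 -1.09  0.73] tool moment [ 0.045 -0.06  -0.063] w 0.4998 gf 25.0 pos [0.4976 0.145  0.1937] 15.0
```

View pics/c7.png

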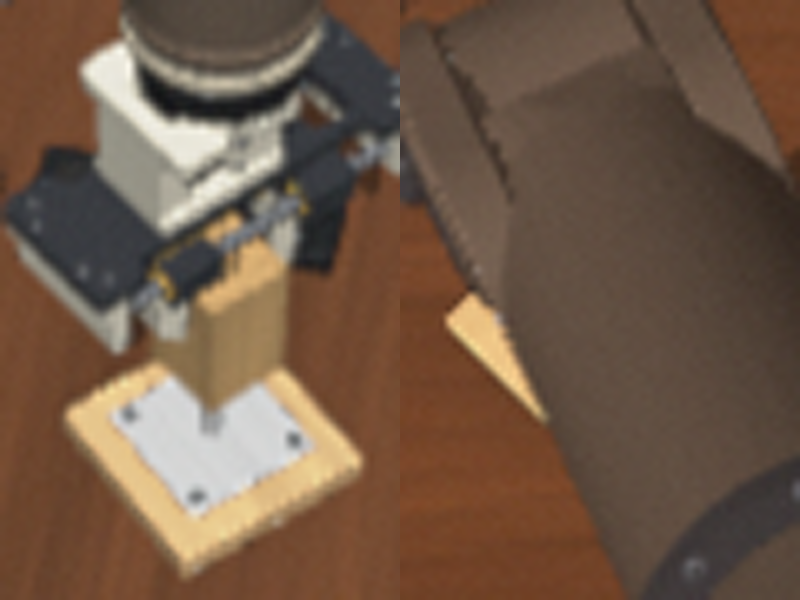

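The picture shows the foot vertical above the mount, its near bottom corner at (210,410) and the stud just below at (210,425) in the side crop. I'll check that corner against the model before lowering.

```bash
python3 - <<'E'
from h import *
p=cams.get_image("side"); o=readout.observe(); M=R.from_rotvec(o["ee_rot"]).as_matrix(); g=o["position"]+.047*M[:,2]
u0,v0=proj(p,g); f=lambda P:[round((a-b)*20/3,1) for a,b in zip(proj(p,P),(int(u0)-30,int(v0)-40))]
for dx in(-.006,-.003,0,.003):
  print(dx,[f(g+(dx+i*.023)*M[:,0]+j*.023*M[:,1]-[0,0,.065]) for i,j in((-1,-1),(-1,1),(1,-1))])
to(.496,.145,.17,-.71)
E
```

```text
-0.006 [[np.float64(203.4), np.float64(413.5)], [np.float64(276.5), np.float64(366.1)], [np.float64(144.4), np.float64(353.3)]]
-0.003 [[np.float64(199.5), np.float64(409.5)], [np.float64(272.6), np.float64(362.2)], [np.float64(140.7), np.float64(349.4)]]
0 [[np.float64(195.6), np.float64(405.5)], [np.float64(268.7), np.float64(358.3)], [np.float64(136.9), np.float64(345.6)]]
0.003 [[np.float64(191.7), np.float64(401.5)], [np.float64(264.8), np.float64(354.4)], [np.float64(133.1), np.float64(341.7)]]
clock 15.05 pos [0.4975 0.145  0.1935] yaw -0.711 zaxis [ 0.002  0.001 -1.   ] w 0.497 F [ 0.59 -0.4  -1.03] gf 24.995259046554565
tool delta [-0.0011  0.001   0.0235] turn -0.001
```

```bash
python3 - <<'E'
from h import *
p=cams.get_image("side"); o=readout.observe(); M=R.from_rotvec(o["ee_rot"]).as_matrix(); g=o["position"]+.047*M[:,2]
u0,v0=map(int,proj(p,g)); z=g[2]-.065
c=p["image"][v0-40:v0+50,u0-30:u0+30]
print("corner->foot centre (side frame)",ray(p,u0-30+210*.15,v0-40+410*.15,z)-[-.0024,.0324,0])
for r in(46,48,50,52): print(r,c[r,18:46,1])
print("stud tip side frame",ray(p,306,227,.052))
E
```

```text
corner->foot centre (side frame) [0.49028371 0.14624125 0.08132278]
46 [165 116 109 104 131 138 161 139 126 160 109 107 126 152 158 141 128 125
 121 124 127 128 127 124 115  77  67  69]
48 [171  95  49  71 119 139 169 174 172 161 109 101 103 106 117 120 122 125
 123 125 127 129 129 122 107  75  66  70]
50 [166  92  52  52  80 113 169 163 159 138 113 107 104 103 120 121 122 126
 125 128 129 127 127 122 106  75  70  65]
52 [124  78  63  67  81 101 106 110 112 108 108 108 104 104 116 123 125 127
 125 129 131 127 126 120  96  71  69  69]
stud tip side frame [0.49118386 0.14768441 0.052     ]
```

Seen in the same camera, foot and stud are coaxial within about 2 mm. I'll press down gently.

The rows are not in the units I measure in: shifts go in shares of 50 mm. I convert before sending: 0.01 m is 0.2, 0.006 m is 0.12.

Emit:
{"method": "creep_tool", "body": {
  "steps": [
    [[0, 0, 0.2], 0, 0.3],
    [[0, 0, 0.2], 0, 0.3],
    [[0, 0, 0.12], 0, 0.3],
    [[0, 0, 0.04], 0, 0.3],
    [[0, 0, 0.04], 0, 0.3],
    [[0, 0, 0], 0, 0.3]
  ]
}}

```text
clock: 15.7
position: [0.4967, 0.145, 0.162]
ee_rot: [2.945, -1.092, -0.0]
force: [0.3, 0.5, -0.9]
width: 0.5
gripper_force: 25.0
```

Emit:
{"method": "creep_tool", "body": {
  "steps": [
    [[0, 0, 0.04], 0, 0.3],
    [[0, 0, 0.04], 0, 0.3],
    [[0, 0, 0.04], 0, 0.3],
    [[0, 0, 0], 0, 0.3]
  ]
}}

```text
clock: 16.1
position: [0.498, 0.1448, 0.1585]
ee_rot: [-2.944, 1.093, -0.005]
force: [-4.0, -3.6, 23.7]
width: 0.499
gripper_force: 25.0
```

The stud entered about 4–5 mm and then stopped hard (24 N at TCP z 0.1585, where 0.160 was expected for the blank end and 0.134 for the hole). So the blank end is down and the hole already faces up. I'll lift and check uprightness.

In the tool's units: -0.04 m is -0.8, -0.03 m is -0.6.

Emit:
{"method": "creep_tool", "body": {
  "steps": [
    [[0, 0, -0.06], 0, 0.3],
    [[0, 0, -0.2], 0, 0.3],
    [[0, 0, -0.6], 0, 0.3],
    [[0, 0, -0.8], 0, 0.3],
    [[0, 0, -0.8], 0, 0.3],
    [[0, 0, -0.3], 0, 0.3],
    [[0, 0, 0], 0, 0.3],
    [[0, 0, 0], 0, 0.3],
    [[0, 0, 0], 0, 0.3]
  ],
  "force": 30
}}

```text
clock: 17.0
position: [0.496, 0.1447, 0.2927]
ee_rot: [2.944, -1.092, -0.003]
force: [0.2, 0.3, -1.9]
width: 0.502
gripper_force: 30.0
```

```bash
python3 -c "
from h import *
upfit2((80,85,90,95,100));tilt(save='pics/c8.png')"
```

```text
both [(377.0, 85, -0.006, 0.0, 0.058), (378.0, 85, -0.003, 0.003, 0.063), (380.0, 85, -0.009, -0.003, 0.053), (380.0, 85, -0.0, 0.003, 0.063), (380.0, 85, -0.0, 0.003, 0.068), (381.0, 80, -0.0, 0.003, 0.063)]
side [(81.0, 85, -0.006, 0.0, 0.058), (82.0, 85, -0.009, -0.003, 0.053), (82.0, 85, -0.003, 0.003, 0.063), (84.0, 80, -0.009, -0.003, 0.053), (84.0, 80, -0.0, 0.003, 0.063), (86.0, 80, -0.006, 0.0, 0.053)]
top [(270.0, 100, 0.015, 0.003, 0.078), (271.0, 95, 0.015, 0.003, 0.063), (271.0, 95, 0.015, 0.003, 0.068), (271.0, 95, 0.015, 0.003, 0.073), (271.0, 95, 0.015, 0.003, 0.078), (271.0, 100, 0.015, 0.003, 0.073)]
tilt [(1400.0, 90, -0.005, 0.028), (1400.0, 90, 0, 0.033), (1402.0, 85, 0.005, 0.033), (1404.0, 85, -0.005, 0.023), (1404.0, 85, 0, 0.028)]
tool force [0.23 0.93 1.68] tool moment [ 0.034 -0.065 -0.037] w 0.5005 gf 30.0 pos [0.4964 0.1449 0.2932] 17.2
```

View pics/c8.png

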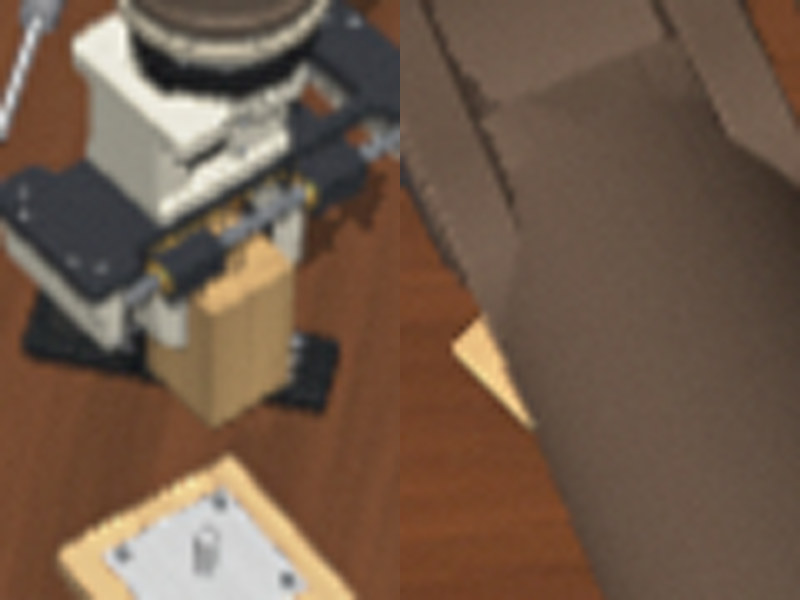

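```bash
python3 - <<'E'
from h import *
p=cams.get_image("side"); o=readout.observe(); M=R.from_rotvec(o["ee_rot"]).as_matrix(); g=o["position"]+.047*M[:,2]
im=p["image"].astype(int); br=im[:,:,2]-im[:,:,0]>25; m=(im[:,:,1]>92)&br; b=(~m)&((im[:,:,1]<80)); u,v=map(int,proj(p,g)); w=np.zeros(m.shape); w[v+2:v+27,u-14:u+20]=1
m=m*w;b=b*w
out=[]
for th in range(78,101,2):
  best=(1e9,)
  for dx in np.arange(-.014,.008,.001):
   for l in np.arange(.055,.072,.002):
    for dy in(-.004,-.002,0,.002,.004):
     t=np.radians(th); a=-np.cos(t)*M[:,0]+np.array([0,0,-np.sin(t)]); n=np.cross(a,M[:,1])
     P=[proj(p,g+dx*M[:,0]+dy*M[:,1]+a*i+M[:,1]*j*.023+n*k*.023) for i in(l-.08,l) for j in(-1,1) for k in(-1,1)]
     q=np.zeros(m.shape,np.uint8); cv2.fillConvexPoly(q,np.round(cv2.convexHull(np.array(P,np.float32))*256).astype(np.int32),1,shift=8)
     q=cv2.GaussianBlur(q.astype(np.float32),(0,0),.5)
     best=min(best,(float((m*(1-q)).sum()+(b*q).sum()),round(float(dx),3),round(float(dy),3),round(float(l),3)))
  out.append((th,best))
for r in out: print(r)
E
```

```text
(78, (26.653092285111597, -0.006, -0.002, 0.055))
(80, (25.10656216089933, -0.001, 0.002, 0.063))
(82, (22.940503042962973, -0.004, 0.0, 0.059))
(84, (22.917048164895505, -0.001, 0.004, 0.065))
(86, (22.085452749810884, -0.007, 0.0, 0.057))
(88, (21.489215295854365, -0.004, 0.004, 0.065))
(90, (22.096548992610906, -0.007, 0.002, 0.063))
(92, (22.810748388269076, -0.006, 0.004, 0.067))
(94, (25.20441732093491, -0.009, 0.002, 0.063))
(96, (27.703745432720325, -0.01, 0.004, 0.065))
(98, (29.406405795146156, -0.011, 0.004, 0.067))
(100, (34.059996727221005, -0.014, 0.004, 0.069))
```

The fit gives the foot upright at 88 ± 4°, with its lower end about 18 cm above the table. I'll hold still briefly and hand in.

Emit:
{"method": "creep_tool", "body": {
  "steps": [
    [[0, 0, 0], 0, 0.3],
    [[0, 0, 0], 0, 0.3],
    [[0, 0, 0], 0, 0.3],
    [[0, 0, 0], 0, 0.3],
    [[0, 0, 0], 0, 0.3]
  ]
}}

```text
clock: 17.75
position: [0.4968, 0.145, 0.2943]
ee_rot: [-2.945, 1.093, -0.0]
force: [0.1, 0.6, -1.4]
width: 0.502
gripper_force: 30.0
```

```bash
python3 -c "
from cell import workorder
print(workorder.sign_off())"
```

```text
the job is handed in; nothing more can be done
None
```

The job is handed in at about 18 s: the stud stopped after 4–5 mm, so the blank end was down and no turning over was needed; the foot is held upright, hole up, its lower end about 18 cm above the table (press peaked near 24 N, firmer than "lightly").

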